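# Load the leaning can dispenser in order

## Task

Load the two small cans, one at a time, into the mouth at the upper end of the leaning can dispenser so that the short can comes out first: the short can goes in first and slides down onto the stop at the foot, then the tall can slides in after it and rests on it. Both must end lying straight in the channel, let go; do not shift or knock over the pepper shaker, the green tin or the mug.

Things in the scene. Friction and masses are not known exactly. Their poses are not given: they have to be found in the camera images.
- channel: Fixed steel channel of the can dispenser, leaning 35 deg from vertical. Origin: foot end of a loaded can's axis, at the stop's face, 48 mm over the worktop. z: up along the channel to its mouth; x: across it, level; y: into its flat floor, which lies at y = +27 mm; the open face looks to -y. Side walls, 64 mm apart inside, 70 outside, stand 34 mm over the floor, as does the stop.
- mouth (a point): Centre of the mouth, on the can axis, 135 mm up the channel (z) from the stop; axes as the channel's. A hoop 22 mm long closes the channel just below it: opening 64 mm wide (x), from the floor 27 mm below the axis to a strap 39 mm above it. A can has to enter along the channel, leaning as it does.
- tongue_end (a point): Middle of the floor's upper end, 162 mm up the channel. From mouth to here only the floor goes on, a tongue 70 mm wide without side walls, so fingers can be either side of a can (along x). A can let go here, its foot 10 to 20 mm inside the mouth, slides down by itself. Below: board 130 x 185 x 15 mm and two wire legs.
- can_short_mid (a point): Centre, half-way up, of the short can: a closed steel food can with a plain paper sleeve, 54 mm diameter, 64 mm high, about 0.16 kg, loose, standing upright on the worktop; z is its axis. Seated on the stop its centre is at z = 32 mm in the channel's frame.
- can_tall_mid (a point): Centre, half-way up, of the tall can: the same sort of can, 54 mm diameter, 92 mm high, about 0.23 kg, loose, standing upright on the worktop; z is its axis. The two cans change places from start to start. Resting on the seated short can its centre is at z = 110 mm in the channel's frame, and its top then reaches past the mouth onto the tongue.
- can_short: The short can itself; origin at the centre of its underside.
- can_tall: The tall can itself; origin at the centre of its underside.
- tin: Bystander: squat round green tin, 75 mm diameter, 58 mm high; origin under its centre.
- pepper: Bystander: glass pepper shaker with a grey cap, 44 mm diameter, 90 mm high, standing between the cans; origin under its centre.
- mug: Bystander: spotted mug with a handle (+y), about 92 mm diameter, 127 mm with the handle, 93 mm high; origin under its centre.
Things that resemble listed ones, but are neither listed nor needed, are in the scene too. What is shaped like the can_short but blue or purple is not meant.

How it is judged:
By the outcome, as a careful person would: the job done as asked, in the order asked, and still so for the second after the job is handed in, with the robot touching nothing.
It also fails if it takes over 56 s, if anything falls off the work surface, if the arm or the gripper's body presses on something with over 40 N, if the wrist force passes 120 N, or if a joint passes its speed limit or range.

## Robot

A 6-joint arm with a two-finger parallel gripper is mounted at the origin on a cart in front of the work surface, level with it; the furniture and walls round the work are solid. World frame = base frame: x ahead of the robot, y to its left, z up, the work surface at z = 0. Lengths are in mm, angles in rad, forces in N, time in s.
With the tool pointing down it reaches from about 300 to 850 mm from the base axis. Payload 4.2 kg.
Tool frame: the origin (TCP) lies at the very end of the fingers, on their centre line; the grasp point (between the pads) lies 19 mm behind it; z points along the fingers, y is the line along which they close (so a half turn about z gives the same grasp; the last joint's range is limited). The gripper opens to 91 mm and grips with 3 to 60 N. Pads are 32 mm wide; open, the fingers measure 118 mm over their backs; the gripper's body (76 mm by 178 mm) begins 60 mm behind the grasp point.
Start: joints at [-1.182, 0.32, 1.565, -0, 1.257, -0.02], TCP at [228.572, -527.634, 213.976] pointing down, gripper open.
Joint ranges: [-3.11, 3.11], [-0.84, 2.01], [0.21, 2.61], [-1.34, 4.49], [0.05, 2.63], [-2.56, 2.56]. Speed limits (rad/s): [2.57, 2.57, 3.14, 3.14, 3.14, 3.14].

## Interface

Orientations are given as a unit quaternion [w, x, y, z].
In Python, from bench import status, vision, job gives the robot as it stands. The module is installed in compiled form; this text tells all that it offers.
- The arm moves only by the tool drive_tool, never from a script. Its argument "rows" is a list that holds one entry, the list of rows, each a list of 7 numbers: the finger opening in mm, from 0 to 91.2, then the shift along the world's x, y, z in mm, then the turn, a rotation vector about the world's x, y, z in rad. A call has 1 to 8 rows; each row shifts and turns the commanded pose from where the row before left it; what a row does not reach is not made up. A row lasts 1/8 s, in which the tool goes at most 62.5 mm and 10.7 degrees, less where a joint would pass 70% of its speed; a pose out of reach is approached as far as the arm can. A call with a gripper value outside its range is refused whole. The fingers move at their own pace and stop on an object; "newtons" is the grip in N (left out, the last holds). Time passes only in rows, so rows that do not move let the fingers close. It gives the time, the measured TCP pose, the force, the opening and the grip force at its end, in the units of the state.
- status.sense(): the state, without advancing time (a new reading comes with each control period).
- vision.camera(name): name is "scene" or "side" or "wrist"; returns a dict with "pixels" (400x640x3 uint8, blue, green, red), "range_z" (400x640 float32, mm along the optical axis (not along the pixel's ray), 0 where there is no reading), "fx", "fy", "cx", "cy" (pixels), "R" (3x3) and "t" (3): a world point X has camera coordinates R X + t; the wrist camera has in their place "mount" (4x4, takes a point from camera to tool coordinates, whose origin is the TCP and whose axes are the flange's). Camera axes: x right, y down, z forward; pixel columns grow to the right and rows downward; lengths in mm; the calibration is good to about 2 mm. A picture is of the moment at which its call begins: read the wrist's pose just before it.
- job.hand_in(): hands the job in; it is judged then, once.
The state is a dict: "time_s": time; "qpos": joint angles; "joint_velocities": joint speeds; "joint_efforts": joint torques, N m; "tool_pos": TCP position; "eef_rot": TCP orientation; "contact_force": force on the tool from outside, world axes, zero at the start; "ft_torque": the same for the moment, N m; "opening": finger opening in mm; "finger_force": force on a finger pad.
Only numpy, scipy, OpenCV 4.12 (cv2) and the standard library are available. Lean on these libraries where they do the work, as an engineer would, in place of code of your own. Each camera call takes 0.05 s, during which the arm holds its last target. There are 200 camera calls.

## Working session

There is one attempt and no reset: what is moved stays moved. The work goes in short steps, Python scripts to look and compute and a tool call to move; the robot and the scene stay as the last step left them, time stands still between calls to the robot, and variables do not carry over. Pictures are saved under pics/ and viewed, at most 10 in all, crops included, and the job is handed in when it is done.

Besides the shell and the picture viewer there is one more tool, called as name([rows], argument=value, ...), one row to a line, values as JSON. drive_tool: Moves the arm, as the interface text tells. Its arguments: {"type":"object","properties":{"rows":{"type":"array","items":{"type":"array","items":{"type":"array","items":{"type":"number"}}}},"newtons":{"type":"number"}},"required":["rows"]}

```bash
mkdir -p pics
python3 - <<'E'
from bench import status, vision
import cv2, numpy as np, pickle
s=status.sense(); print({k:np.round(v,3).tolist() for k,v in s.items()})
for n in ("scene","side"):
    c=vision.camera(n); cv2.imwrite(f"pics/{n}0.png",c["pixels"]); pickle.dump(c,open(f"{n}0.pkl","wb"))
    print(n,c["fx"],c["cx"],c["cy"],np.round(c["R"],3).tolist(),np.round(c["t"],1).tolist())
E
```

```text
{'time_s': 0.0, 'qpos': [-1.182, 0.32, 1.566, -0.0, 1.257, -0.02], 'joint_velocities': [0.0, 0.002, -0.001, -0.001, -0.0, -0.0], 'joint_efforts': [-0.002, -41.245, -23.197, 0.072, 0.046, -0.0], 'tool_pos': [228.371, -527.129, 213.129], 'eef_rot': [-0.001, 0.979, 0.203, -0.0], 'contact_force': [0.507, 0.222, -1.173], 'ft_torque': [-0.043, 0.017, 0.007], 'finger_force': 0.0, 'opening': 91.301}
scene 376.6937419847462 316.25718883533534 201.0170244485621 [[-0.893, -0.451, -0.005], [-0.325, 0.653, -0.684], [0.312, -0.609, -0.729]] [362.0, 315.1, 744.5]
side 366.88650087128224 319.7253761921687 200.41872201189406 [[-0.88, -0.474, 0.01], [-0.274, 0.491, -0.827], [0.388, -0.73, -0.563]] [360.3, 264.4, 682.9]
```

View pics/scene0.png

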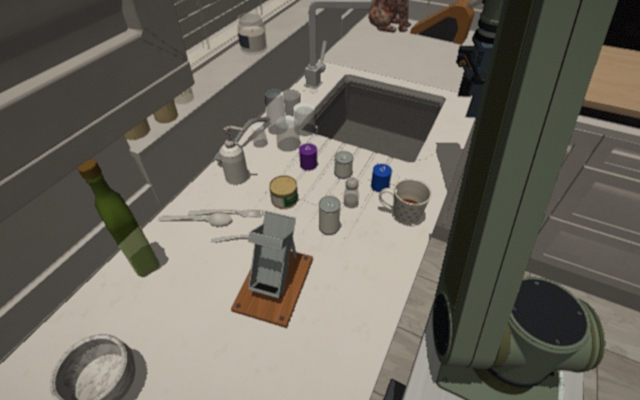

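View pics/side0.png

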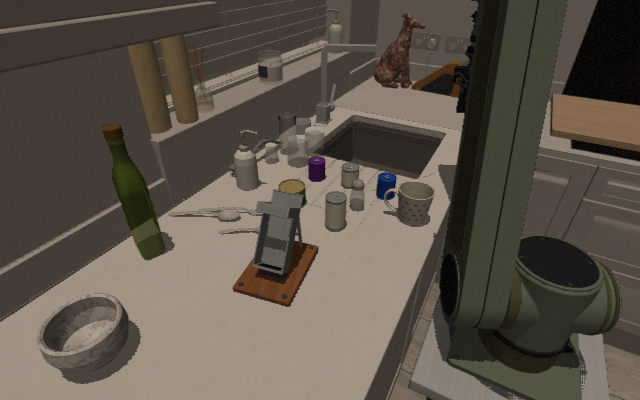

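Scene view: tall can ~(329,215), short grey can ~(343,163), pepper (351,192), tin (284,192), mug (409,203), blue and purple decoys, dispenser (272,255) on a board with its open face towards the camera. Next I measure positions from the depth images.

```bash
cat > h.py <<'E'
import numpy as np, pickle
from scipy.optimize import least_squares
def cloud(c,R=None,t=None):
    z=c["range_z"]; v,u=np.mgrid[:400,:640]
    P=np.stack([(u-c["cx"])/c["fx"]*z,(v-c["cy"])/c["fy"]*z,z],-1)
    if R is None: R,t=c["R"],c["t"]
    W=(P-np.array(t))@np.array(R); W[z<=0]=np.nan
    return W
def circ(P,r,cam,ctr0):
    # side-wall points, known radius
    f=lambda p: np.hypot(P[:,0]-p[0],P[:,1]-p[1])-r
    return least_squares(f,ctr0,loss="soft_l1",f_scale=1.).x
E
python3 - <<'E'
from h import *
th=np.radians(35)
objs=dict(tall=((329,215),27,92),short=((343,163),27,64),pepper=((351,192),22,90),tin=((284,192),37.5,58),mug=((409,203),46,93))
W={n:cloud(pickle.load(open(n+"0.pkl","rb"))) for n in("scene","side")}
cen={}
for n in W:
    c=pickle.load(open(n+"0.pkl","rb")); cam=-np.array(c["R"]).T@np.array(c["t"]); print(n,"cam",cam.round())
    A=W[n].reshape(-1,3)
    for k,(px,r,h) in objs.items():
        if n=="scene": p=W[n][px[1],px[0]]; d=p[:2]-cam[:2]; cen[k]=p[:2]+d/np.linalg.norm(d)*r*.8
        m=(np.hypot(*(A[:,:2]-cen[k]).T)<r+15)&(A[:,2]>12)&(A[:,2]<h+15)
        Q=A[m]; side=Q[Q[:,2]<h-10]
        print(k,m.sum(),"zmax",np.percentile(Q[:,2],97).round(1),"side fit",circ(side,r,cam,cen[k]).round(1), "top mean",Q[Q[:,2]>h-8][:,:2].mean(0).round(1))
    print("table z",np.nanmedian(W[n][300:320,200:225,2]),W[n][275,325],"chan",W[n][255,270].round(), W[n][312,240].round(),W[n][322,288].round(),W[n][258,312].round())
E
```

```text
scene cam [193. 411. 760.]
tall 701 zmax 90.3 side fit [ 448.4 -157. ] top mean [ 447.6 -155. ]
short 399 zmax 62.2 side fit [ 500.9 -364.2] top mean [ 500. -362.]
pepper 368 zmax 86.8 side fit [ 433.2 -264. ] top mean [ 431.4 -257.6]
tin 732 zmax 55.6 side fit [ 602.4 -191.6] top mean [ 602.1 -190.6]
mug 673 zmax 90.4 side fit [ 289.7 -360.4] top mean [ 284.4 -317.8]
table z -2.0380264074576555 [394.21126419 -22.97922784  -2.39206012] chan [498.  38.  90.] [513. 149.  11.] [411. 122.  10.] [439. -43.  12.]
side cam [125. 540. 599.]
tall 709 zmax 91.2 side fit [ 449.6 -156.1] top mean [ 448.1 -153.1]
short 339 zmax 63.1 side fit [ 502.  -363.4] top mean [ 499.8 -359.1]
pepper 372 zmax 87.4 side fit [ 434.4 -262.8] top mean [ 432.2 -255.9]
tin 349 zmax 57.7 side fit [ 604.1 -190.8] top mean [ 603.5 -193.4]
mug 471 zmax 91.6 side fit [ 293.7 -362.2] top mean [ 284.6 -317.3]
table z -0.39902231223014895 [ 3.86864141e+02  1.67282448e+01 -2.22272182e-01] chan [499.  64.  48.] [489. 188.  -1.] [392. 163.   0.] [434.  -8.   9.]
```

```bash
cat >> h.py <<'E'
th=np.radians(35)
def chan(x,y,yaw,z0=48):
    h=np.array([np.cos(yaw),np.sin(yaw),0]); u=np.array([0,0,1.])
    Z=np.sin(th)*h+np.cos(th)*u; Y=np.cos(th)*h-np.sin(th)*u
    return np.array([x,y,z0]),np.column_stack([np.cross(Y,Z),Y,Z])
def boxd(p,lo,hi):
    q=np.maximum(np.maximum(lo-p,p-hi),0); o=np.linalg.norm(q,axis=1)
    i=np.minimum(np.min(np.minimum(p-lo,hi-p),axis=1),1e9)
    return np.where(o>0,o,i)
BX=[((-35,27,-3),(35,30,162)),((-35,-7,-3),(-32,27,135)),((32,-7,-3),(35,27,135)),((-35,-7,-3),(35,27,0)),((-35,-42,113),(35,-39,135)),((-35,-42,113),(-32,27,135)),((32,-42,113),(35,27,135))]
BX=[(np.array(a),np.array(b)) for a,b in BX]
def cdist(P,p,z0=48):
    o,M=chan(*p,z0); L=(P-o)@M
    return np.min([boxd(L,a,b) for a,b in BX],axis=0)
def fitchan(P,p0):
    r=least_squares(lambda p:cdist(P,[p[0],p[1],p[2]/50]),[p0[0],p0[1],p0[2]*50],loss="soft_l1",f_scale=1.5)
    return np.array([r.x[0],r.x[1],r.x[2]/50]),r.cost/len(P)
E
python3 - <<'E'
from h import *
import cv2
for n in("scene","side"):
    A=cloud(pickle.load(open(n+"0.pkl","rb"))).reshape(-1,3)
    m=(A[:,2]>25)&(A[:,2]<230)&(np.hypot(A[:,0]-490,A[:,1]-20)<130)&(np.hypot(A[:,0]-449,A[:,1]+156)>45)
    P=A[m]; print(n,m.sum(),P.min(0).round(),P.max(0).round())
    best=min((fitchan(P,(x,y,w)) for x in(480,510) for y in(60,100,30) for w in(-1.2,-1.6,-.9)),key=lambda r:r[1])
    p=best[0]; o,M=chan(*p); print(p.round(3),np.degrees(p[2]).round(1),best[1].round(2),"med",np.median(cdist(P,p)).round(2),"mouth",(o+M[:,2]*135).round(1),"Z",M[:,2].round(3),"X",M[:,0].round(3))
    B=A[(A[:,2]>8)&(A[:,2]<20)&(np.hypot(A[:,0]-470,A[:,1]-60)<140)]
    print("board",cv2.minAreaRect(B[:,:2].astype(np.float32)))
    D=[A[(np.hypot(A[:,0]-501,A[:,1]+364)<170)&(A[:,2]>15)]][0]
    g,c=np.unique((D[:,:2]/25).round()*25,axis=0,return_counts=True)
    if n=="scene": print([(int(a),int(b),int(k)) for (a,b),k in zip(g,c) if k>8])
E
```

```text
scene 3020 [445. -26.  28.] [533. 110. 183.]
[480.501  95.863  -1.403] -80.4 1.63 med 0.65 mouth [493.5  19.5 158.6] Z [ 0.096 -0.565  0.819] X [-0.986 -0.167  0.   ]
board ((487.06842041015625, 52.01275634765625), (129.6390838623047, 186.8554229736328), 8.980525970458984)
[(350, -350, 51), (375, -375, 48), (375, -350, 84), (375, -325, 93), (400, -375, 35), (400, -350, 68), (400, -325, 43), (400, -250, 13), (425, -275, 21), (425, -250, 242), (450, -250, 71), (475, -375, 30), (475, -350, 98), (500, -375, 51), (500, -350, 114), (500, -325, 26), (525, -375, 24), (525, -350, 40), (575, -350, 45), (575, -325, 15), (575, -225, 10), (600, -375, 20), (600, -350, 46), (600, -325, 131), (600, -225, 10), (625, -375, 17), (625, -350, 39), (625, -325, 56)]
side 3081 [446. -25.  25.] [534. 110. 184.]
[481.07   96.986  -1.397] -80.1 2.53 med 0.62 mouth [494.4  20.7 158.6] Z [ 0.099 -0.565  0.819] X [-0.985 -0.172  0.   ]
board ((488.1941223144531, 53.458038330078125), (129.9493408203125, 185.56320190429688), 9.513835906982422)
```

drive_tool([
  [[91, 34, 20.4, -4, 0, 0, 0.166], [91, 34, 20.4, -4, 0, 0, 0.166], [91, 34, 20.4, -4, 0, 0, 0.166], [91, 34, 20.4, -4, 0, 0, 0.166], [91, 34, 20.4, -4, 0, 0, 0.166], [91, 34, 20.4, -4, 0, 0, 0.166], [91, 34, 20.4, -4, 0, 0, 0.166], [91, 34, 20.4, -4, 0, 0, 0.166]],
], newtons=20)

```text
time_s: 1.1
tool_pos: [501.4, -363.5, 181.3]
eef_rot: [-0.0, 0.644, 0.765, -0.0]
contact_force: [0.3, 0.8, 0.3]
opening: 90.9
finger_force: 0.0
```

drive_tool([
  [[91, 0, 0, 0, 0, 0, 0], [91, 0, 0, 0, 0, 0, 0]],
])

```text
time_s: 1.35
tool_pos: [500.0, -364.5, 181.6]
eef_rot: [-0.001, 0.646, 0.763, -0.0]
contact_force: [-0.6, -0.0, -0.1]
opening: 91.2
finger_force: 0.0
```

```bash
cat >> h.py <<'E'
from scipy.spatial.transform import Rotation as Ro
def wristcloud(s,c):
    q=s["eef_rot"]; Rt=Ro.from_quat([q[1],q[2],q[3],q[0]]).as_matrix(); M=np.array(c["mount"])
    A=Rt@M[:3,:3]; b=Rt@M[:3,3]+np.array(s["tool_pos"])
    return cloud(c,A.T,-A.T@b)
E
python3 - <<'E'
from h import *
from bench import status,vision
import cv2
s=status.sense(); c=vision.camera("wrist"); cv2.imwrite("pics/w1.png",c["pixels"])
print(s["tool_pos"],s["eef_rot"],np.round(s["qpos"],2))
W=wristcloud(s,c); A=W.reshape(-1,3)
Q=A[(np.hypot(A[:,0]-501,A[:,1]+364)<42)&(A[:,2]>10)&(A[:,2]<80)]
T=Q[Q[:,2]>58]; print(len(Q),np.percentile(Q[:,2],95),circ(Q[Q[:,2]<54],27,0,[501,-364]) if (Q[:,2]<54).sum()>50 else None,T.min(0),T.max(0))
cv2.imwrite("pics/x.png",c["pixels"])
E
```

```text
[ 499.97732262 -364.50299905  181.57906532] [-5.32870591e-04  6.46376843e-01  7.63018094e-01 -2.84251840e-04] [-0.65  0.41  1.51 -0.    1.22 -0.81]
3263 64.2878368446276 [ 502.93758199 -365.58522755] [ 476.1424255  -391.62498019   59.78715386] [ 529.40590859 -338.17548054   66.2372253 ]
```

View pics/w1.png

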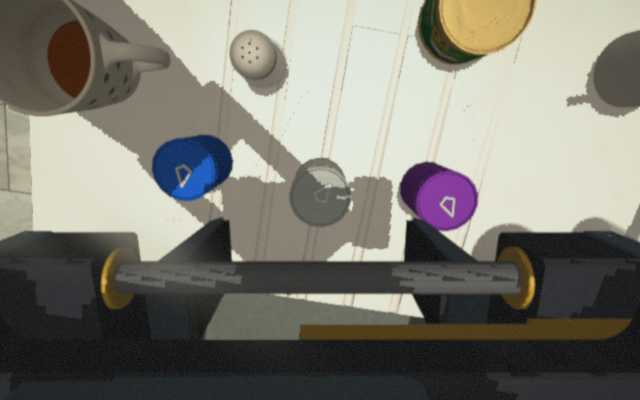

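The short can is at (320,193), midway between the fingers. Blue (192,167) and purple (440,195) are clear of them, so I descend with a narrower opening and grip.

drive_tool([
  [[76, 2.7, -0.5, -40, 0, 0, 0], [76, 0, 0, -40, 0, 0, 0], [76, 0, 0, -40, 0, 0, 0], [76, 0, 0, -34, 0, 0, 0], [76, 0, 0, 0, 0, 0, 0], [45, 0, 0, 0, 0, 0, 0], [45, 0, 0, 0, 0, 0, 0], [45, 0, 0, 0, 0, 0, 0]],
], newtons=25)

```text
time_s: 2.4
tool_pos: [503.5, -365.7, 29.8]
eef_rot: [0.001, 0.646, 0.763, -0.0]
contact_force: [-2.7, -1.5, 6.1]
opening: 53.5
finger_force: 25.0
```

drive_tool([
  [[45, 0, 0, 0, 0, 0, 0], [45, 0, 0, 0, 0, 0, 0], [45, 0, 0, 20, 0, 0, 0], [45, 0, 0, 50, 0, 0, 0], [45, 0, 0, 50, 0, 0, 0], [45, 0, 0, 50, 0, 0, 0], [45, 0, 0, 0, 0, 0, 0]],
])

```text
time_s: 3.28
tool_pos: [505.5, -366.2, 203.0]
eef_rot: [0.005, 0.646, 0.763, 0.001]
contact_force: [-0.1, -0.5, -2.2]
opening: 53.6
finger_force: 25.0
```

drive_tool([
  [[45, -0.5, 43, 7, 0, 0, 0], [45, -0.5, 43, 7, 0, 0, 0], [45, -0.5, 43, 7, 0.1004, 0.0168, 0], [45, -0.5, 43, 7, 0.1004, 0.0168, 0], [45, -0.5, 43, 7, 0.1004, 0.0168, 0], [45, -0.5, 43, 7, 0.1004, 0.0168, 0], [45, -0.5, 43, 3, 0.1004, 0.0168, 0], [45, -0.5, 43, 0, 0.1004, 0.0168, 0]],
])

```text
time_s: 4.28
tool_pos: [498.9, -19.7, 241.9]
eef_rot: [-0.231, 0.616, 0.727, 0.195]
contact_force: [-0.2, -0.4, -3.0]
opening: 53.9
finger_force: 25.0
```

drive_tool([
  [[45, 0, 0, 0, 0, 0, 0], [45, 0, 0, 0, 0, 0, 0], [45, 0, 0, 0, 0, 0, 0]],
])

```text
time_s: 4.65
tool_pos: [499.4, -21.6, 242.9]
eef_rot: [-0.229, 0.616, 0.728, 0.194]
contact_force: [-0.6, 0.0, -1.0]
opening: 53.6
finger_force: 25.0
```

```bash
cat >> h.py <<'E'
CH=(480.8,96.4,np.radians(-80.5))
def report(s,foot,ch=CH):
    o,M=chan(*ch); q=s["eef_rot"]; Rt=Ro.from_quat([q[1],q[2],q[3],q[0]])
    t=np.array(s["tool_pos"]); f=t+Rt.as_matrix()[:,2]*foot
    tx=-M[:,1]; Rd=np.column_stack([tx,np.cross(-M[:,2],tx),-M[:,2]])
    print("tcp",t.round(1),"q",np.round(s["qpos"],2),"foot in ch",((f-o)@M).round(1),"fix rotvec",(Ro.from_matrix(Rd)*Rt.inv()).as_rotvec().round(3))
    for z in(185,150,130,118): print(z,"tcp target",(o+M@[0,-3.5,z+foot]).round(1),"delta",(o+M@[0,-3.5,z+foot]-t).round(1))
E
python3 - <<'E'
from h import *
from bench import status,vision
import cv2
s=status.sense(); report(s,29)
c=vision.camera("scene"); cv2.imwrite("pics/s2.png",cv2.resize(c["pixels"][80:330,180:480],(720,600)))
E
```

```text
tcp [499.4 -21.6 242.9] q [-0.4   0.34  1.62  0.51  1.54 -0.67] foot in ch [  1.1 -13.9 199.1] fix rotvec [0.001 0.001 0.001]
185 tcp target [500.6 -21.8 225.3] delta [  1.2  -0.2 -17.6]
150 tcp target [497.3  -2.  196.6] delta [ -2.2  19.6 -46.2]
130 tcp target [495.4   9.3 180.3] delta [ -4.1  30.9 -62.6]
118 tcp target [494.2  16.1 170.4] delta [ -5.2  37.7 -72.4]
```

View pics/s2.png

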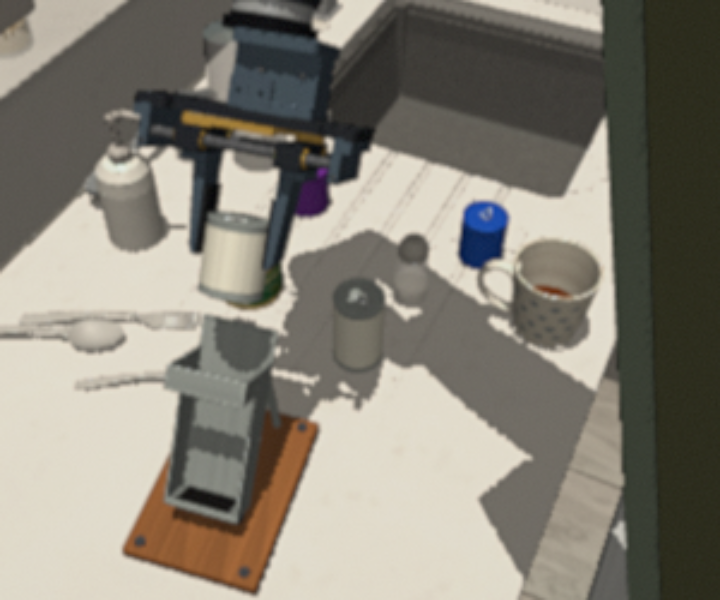

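The can (crop 235,255) is held leaning above the tongue, in line with the channel, so I move in along the axis.

drive_tool([
  [[45, 1.2, -0.2, -17.6, 0, 0, 0], [45, -1.6, 9.9, -14.4, 0, 0, 0], [45, -1.6, 9.9, -14.4, 0, 0, 0], [45, 0, 0, 0, 0, 0, 0], [45, 0, 0, 0, 0, 0, 0]],
])

```text
time_s: 5.32
tool_pos: [497.5, -1.7, 196.6]
eef_rot: [-0.229, 0.616, 0.728, 0.194]
contact_force: [0.7, -0.6, -2.4]
opening: 53.6
finger_force: 25.0
```

Run:
```python
from h import *
from bench import status,vision
s=status.sense(); report(s,29); print(s["contact_force"].round(1) if hasattr(s["contact_force"],"round") else s["contact_force"])
q=s["eef_rot"]; Rt=Ro.from_quat([q[1],q[2],q[3],q[0]]).as_matrix()
o,M=chan(*CH)
for n in("scene","side"):
    A=cloud(vision.camera(n)).reshape(-1,3); L=(A-o)@M
    Q=L[(L[:,2]>150)&(L[:,2]<205)&(abs(L[:,0])<24)&(L[:,1]<5)&(L[:,1]>-40)]   # can side, upper surface
    f=lambda p:np.hypot(Q[:,0]-p[0]-p[2]*(Q[:,2]-180),Q[:,1]-p[1]-p[3]*(Q[:,2]-180))-27
    r=least_squares(f,[0,0,0,0],loss="soft_l1").x; print(n,len(Q),r.round(3),"range z",np.percentile(L[(abs(L[:,0])<15)&(L[:,1]<-15)&(L[:,1]>-40)&(L[:,2]>137)][:,2],[1,99]).round(1))
    P=L[(L[:,2]>0)&(L[:,2]<134)&(abs(L[:,0])<40)&(L[:,1]>-45)&(L[:,1]<35)]@M.T+o; print(fitchan(P,CH))
```

```text
tcp [497.5  -1.7 196.6] q [-0.37  0.36  1.71  0.52  1.43 -0.7 ] foot in ch [ -0.3  -3.7 149.8] fix rotvec [0.    0.001 0.   ]
185 tcp target [500.6 -21.8 225.3] delta [  3.  -20.1  28.8]
150 tcp target [497.3  -2.  196.6] delta [-0.3 -0.3  0.1]
130 tcp target [495.4   9.3 180.3] delta [ -2.2  11.  -16.3]
118 tcp target [494.2  16.1 170.4] delta [ -3.3  17.8 -26.1]
[ 0.7 -0.6 -2.4]
scene 619 [ 3.290e-01 -4.188e+00 -3.000e-03 -0.000e+00] range z [151.1 483.3]
(array([480.53672557,  96.32337839,  -1.40536433]), np.float64(0.26739461103491363))
side 599 [-6.040e-01 -5.663e+00 -0.000e+00  1.000e-03] range z [151.1 486.7]
(array([481.52780788,  97.71329095,  -1.40933398]), np.float64(0.2693668860729837))
```

drive_tool([
  [[45, -1, 5.6, -9, 0, 0, 0], [45, -1, 5.6, -9, 0, 0, 0], [45, -0.9, 5.3, -9.3, 0, 0, 0], [45, 0, 0, 0, 0, 0, 0], [45, 0, 0, 0, 0, 0, 0]],
])

```text
time_s: 6.05
tool_pos: [494.5, 15.2, 169.3]
eef_rot: [-0.229, 0.616, 0.728, 0.194]
contact_force: [0.7, 0.0, -2.0]
opening: 53.5
finger_force: 25.0
```

drive_tool([
  [[60, 0, 0, 0, 0, 0, 0], [66, 0, 0, 0, 0, 0, 0], [70, 0, 0, 0, 0, 0, 0], [70, 0, 0, 0, 0, 0, 0], [70, 0, 0, 0, 0, 0, 0]],
])

```text
time_s: 6.68
tool_pos: [494.4, 15.2, 169.3]
eef_rot: [-0.229, 0.616, 0.728, 0.194]
contact_force: [-0.3, 0.1, 0.2]
opening: 70.0
finger_force: 0.0
```

Run:
```python
from h import *
from bench import status,vision
import cv2
report(status.sense(),29)
o,M=chan(*CH)
c=vision.camera("scene"); cv2.imwrite("pics/s3.png",cv2.resize(c["pixels"][130:330,200:360],(480,600)))
L=(cloud(c).reshape(-1,3)-o)@M
for a in range(0,200,10):
    Q=L[(L[:,2]>a)&(L[:,2]<=a+10)&(abs(L[:,0])<12)&(L[:,1]>-35)&(L[:,1]<35)]; print(a,len(Q),np.median(Q[:,1]).round(1) if len(Q) else "",end="; ")
```

```text
tcp [494.4  15.2 169.3] q [-0.34  0.38  1.77  0.54  1.36 -0.72] foot in ch [  0.   -2.1 117.6] fix rotvec [-0.  0. -0.]
185 tcp target [500.6 -21.8 225.3] delta [  6.2 -37.   56. ]
150 tcp target [497.3  -2.  196.6] delta [  2.9 -17.2  27.3]
130 tcp target [495.4   9.3 180.3] delta [ 1.  -5.9 10.9]
118 tcp target [494.2  16.1 170.4] delta [-0.1  0.9  1.1]
0 47 -23.6; 10 51 -24.2; 20 51 -24.0; 30 50 -24.2; 40 49 -24.0; 50 62 -23.7; 60 152 10.7; 70 47 28.1; 80 23 27.4; 90 0 ; 100 7 29.2; 110 46 28.6; 120 48 28.3; 130 48 29.0; 140 48 28.3; 150 46 28.1; 160 16 28.1; 170 0 ; 180 0 ; 190 0 ;
```

View pics/s3.png

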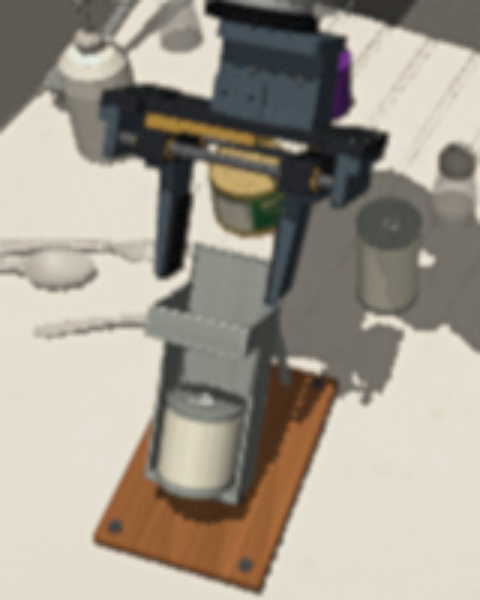

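The short can (crop 200,445) lies straight on the stop, its surface spanning z from 0 to 64. Now I retreat and go for the tall can.

drive_tool([
  [[74, 3.1, -18.5, 28, 0, 0, 0], [74, 3.1, -18.5, 28, 0, 0, 0], [76, -8.6, -22.4, -4, -0.1004, -0.0168, 0], [76, -8.6, -22.4, -4, -0.1004, -0.0168, 0], [76, -8.6, -22.4, -4, -0.1004, -0.0168, 0], [76, -8.6, -22.4, -4, -0.1004, -0.0168, 0], [76, -8.6, -22.4, -4, -0.1004, -0.0168, 0], [76, -8.6, -22.4, -4, -0.1004, -0.0168, 0]],
])

```text
time_s: 7.72
tool_pos: [448.7, -156.9, 201.4]
eef_rot: [0.001, 0.646, 0.763, -0.001]
contact_force: [-0.8, -0.7, -1.4]
opening: 76.0
finger_force: 0.0
```

drive_tool([
  [[76, 0, 0, 0, 0, 0, 0], [76, 0, 0, 0, 0, 0, 0]],
])

```text
time_s: 7.98
tool_pos: [449.4, -155.9, 201.4]
eef_rot: [-0.0, 0.646, 0.763, 0.001]
contact_force: [-0.4, -0.8, 0.1]
opening: 76.1
finger_force: 0.0
```

Run:
```python
from h import *
from bench import status,vision
s=status.sense(); c=vision.camera("wrist"); A=wristcloud(s,c).reshape(-1,3)
print(np.round(s["tool_pos"],1),np.round(s["eef_rot"],3),np.round(s["qpos"],2))
Q=A[(np.hypot(A[:,0]-449,A[:,1]+156)<42)&(A[:,2]>10)&(A[:,2]<105)]
T=Q[(Q[:,2]>86)]; print(len(Q),np.percentile(Q[:,2],95),circ(Q[Q[:,2]<82],27,0,[449,-156]),T.min(0),T.max(0),(T.min(0)+T.max(0))/2)
```

```text
[ 449.4 -155.9  201.4] [-0.     0.646  0.763  0.001] [-0.36  0.17  1.8   0.    1.17 -0.53]
3583 92.31590213068655 [ 450.35635628 -158.25927024] [ 423.27912587 -184.1101769    87.69890322] [ 476.86983291 -130.83157117   93.77413862] [ 450.07447939 -157.47087404   90.73652092]
```

drive_tool([
  [[76, 0.7, -1.5, -40, 0, 0, 0], [76, 0, 0, -40, 0, 0, 0], [76, 0, 0, -40, 0, 0, 0], [76, 0, 0, -39, 0, 0, 0], [76, 0, 0, 0, 0, 0, 0], [45, 0, 0, 0, 0, 0, 0], [45, 0, 0, 0, 0, 0, 0], [45, 0, 0, 0, 0, 0, 0]],
])

```text
time_s: 9.02
tool_pos: [450.2, -158.1, 43.7]
eef_rot: [0.001, 0.646, 0.763, 0.0]
contact_force: [-1.4, -0.9, 6.2]
opening: 53.7
finger_force: 25.0
```

drive_tool([
  [[45, 0, 0, 0, 0, 0, 0], [45, 0, 0, 0, 0, 0, 0]],
])

```text
time_s: 9.28
tool_pos: [450.2, -158.1, 43.7]
eef_rot: [0.001, 0.646, 0.763, 0.0]
contact_force: [-1.5, -0.3, 6.3]
opening: 53.7
finger_force: 25.0
```

drive_tool([
  [[45, 0, 0, 20, 0, 0, 0], [45, 0, 0, 50, 0, 0, 0], [45, 0, 0, 50, 0, 0, 0], [45, 0, 0, 50, 0, 0, 0], [45, 0, 0, 50, 0, 0, 0], [45, 0, 0, 0, 0, 0, 0]],
])

```text
time_s: 10.02
tool_pos: [451.7, -158.4, 266.5]
eef_rot: [0.005, 0.646, 0.763, 0.002]
contact_force: [0.1, 0.1, -3.5]
opening: 53.6
finger_force: 25.0
```

drive_tool([
  [[45, 8.4, 21.3, 0, 0.1004, 0.0168, 0], [45, 8.4, 21.3, 0, 0.1004, 0.0168, 0], [45, 8.4, 21.3, 0, 0.1004, 0.0168, 0], [45, 8.4, 21.3, 0, 0.1004, 0.0168, 0], [45, 8.4, 21.3, 0, 0.1004, 0.0168, 0], [45, 8.4, 21.3, 0, 0.1004, 0.0168, 0], [45, 0, 0, 0, 0, 0, 0], [45, 0, 0, 0, 0, 0, 0]],
])

```text
time_s: 11.02
tool_pos: [499.6, -30.3, 261.7]
eef_rot: [-0.229, 0.616, 0.728, 0.193]
contact_force: [0.1, -0.1, -2.4]
opening: 53.6
finger_force: 25.0
```

Run:
```python
from h import *
from bench import status
report(status.sense(),43)
```

```text
tcp [499.6 -30.3 261.7] q [-0.41  0.33  1.58  0.5   1.59 -0.66] foot in ch [  2.4 -17.6 205.5] fix rotvec [ 0.002 -0.001 -0.   ]
185 tcp target [501.9 -29.8 236.8] delta [  2.4   0.5 -24.9]
150 tcp target [498.6 -10.  208.1] delta [ -1.   20.3 -53.6]
130 tcp target [496.7   1.4 191.7] delta [ -2.9  31.6 -70. ]
118 tcp target [495.6   8.1 181.9] delta [ -4.   38.4 -79.8]
```

drive_tool([
  [[45, 2.4, 0.5, -24.9, 0, 0, 0], [45, -1.7, 9.9, -14.3, 0, 0, 0], [45, -1.7, 9.9, -14.3, 0, 0, 0], [45, 0, 0, 0, 0, 0, 0], [45, 0, 0, 0, 0, 0, 0]],
])

```text
time_s: 11.65
tool_pos: [499.4, -10.0, 209.6]
eef_rot: [-0.228, 0.616, 0.728, 0.194]
contact_force: [0.4, 0.3, -2.1]
opening: 53.5
finger_force: 25.0
```

Run:
```python
from h import *
from bench import status,vision
report(status.sense(),43)
o,M=chan(*CH)
for n in("scene","side"):
    L=(cloud(vision.camera(n)).reshape(-1,3)-o)@M
    Q=L[(L[:,2]>152)&(L[:,2]<235)&(abs(L[:,0])<24)&(L[:,1]<5)&(L[:,1]>-40)]
    f=lambda p:np.hypot(Q[:,0]-p[0]-p[2]*(Q[:,2]-190),Q[:,1]-p[1]-p[3]*(Q[:,2]-190))-27
    print(n,len(Q),least_squares(f,[0,0,0,0],loss="soft_l1").x.round(3))
```

```text
tcp [499.4 -10.  209.6] q [-0.38  0.36  1.68  0.52  1.47 -0.7 ] foot in ch [ -0.8  -4.1 151.4] fix rotvec [ 0.001  0.002 -0.   ]
185 tcp target [501.9 -29.8 236.8] delta [  2.5 -19.7  27.1]
150 tcp target [498.6 -10.  208.1] delta [-0.8  0.1 -1.5]
130 tcp target [496.7   1.4 191.7] delta [ -2.7  11.4 -17.9]
118 tcp target [495.6   8.1 181.9] delta [ -3.8  18.2 -27.7]
scene 950 [ 8.700e-02 -4.284e+00 -6.000e-03 -1.000e-03]
side 923 [-8.990e-01 -5.591e+00  2.000e-03  1.000e-03]
```

drive_tool([
  [[45, -1.1, 5.85, -9.65, 0, 0, 0], [45, -1.1, 5.85, -9.65, 0, 0, 0], [45, -1.1, 5.85, -9.65, 0, 0, 0], [45, -1.1, 5.85, -9.65, 0, 0, 0], [45, 0, 0, 0, 0, 0, 0], [45, 0, 0, 0, 0, 0, 0]],
])

```text
time_s: 12.5
tool_pos: [494.9, 13.7, 170.3]
eef_rot: [-0.229, 0.616, 0.728, 0.194]
contact_force: [-0.5, -0.5, -1.7]
opening: 53.6
finger_force: 25.0
```

drive_tool([
  [[60, 0, 0, 0, 0, 0, 0], [66, 0, 0, 0, 0, 0, 0], [72, 0, 0, 0, 0, 0, 0], [74, 0, 0, 0, 0, 0, 0], [74, 0, 0, 0, 0, 0, 0]],
])

```text
time_s: 13.12
tool_pos: [494.7, 13.8, 170.2]
eef_rot: [-0.229, 0.616, 0.728, 0.194]
contact_force: [0.5, 0.7, 0.7]
opening: 74.0
finger_force: 0.0
```

drive_tool([
  [[74, 2, -11.5, 16.5, 0, 0, 0], [74, 3, -17, 25, 0, 0, 0], [74, 3, -17, 25, 0, 0, 0], [74, 3, -17, 25, 0, 0, 0], [74, 0, 0, 30, 0, 0, 0], [74, 0, 0, 0, 0, 0, 0], [74, 0, 0, 0, 0, 0, 0]],
])

```text
time_s: 14.0
tool_pos: [505.2, -48.6, 290.8]
eef_rot: [-0.23, 0.616, 0.728, 0.194]
contact_force: [-0.3, 0.6, 0.7]
opening: 74.1
finger_force: 0.0
```

Run:
```python
from h import *
from bench import status,vision
import cv2
o,M=chan(*CH)
c=vision.camera("scene"); cv2.imwrite("pics/s4.png",cv2.resize(c["pixels"][110:330,200:460],(709,600)))
A=cloud(c).reshape(-1,3); L=(A-o)@M
for a in range(0,170,10):
    Q=L[(L[:,2]>a)&(L[:,2]<=a+10)&(abs(L[:,0])<12)&(L[:,1]>-45)&(L[:,1]<35)]; print(a,len(Q),np.median(Q[:,1]).round(1) if len(Q) else "",end="; ")
print()
for k,x,y,r,h in(("pepper",433.2,-264,22,90),("tin",602.4,-191.6,37.5,58),("mug",289.7,-360.4,46,93)):
    Q=A[(np.hypot(A[:,0]-x,A[:,1]-y)<r+15)&(A[:,2]>12)&(A[:,2]<h-10)]; print(k,circ(Q,r,0,[x,y]).round(1))
```

```text
0 52 -23.8; 10 49 -24.0; 20 46 -24.2; 30 47 -24.2; 40 52 -24.2; 50 51 -24.0; 60 53 -23.9; 70 51 -24.1; 80 53 -24.2; 90 49 -24.7; 100 29 -24.4; 110 45 -40.1; 120 70 -40.1; 130 78 -25.2; 140 55 -24.0; 150 136 7.2; 160 14 27.5; 
pepper [ 432.5 -264.4]
tin [ 602.5 -191.7]
mug [ 289.3 -362.7]
```

View pics/s4.png

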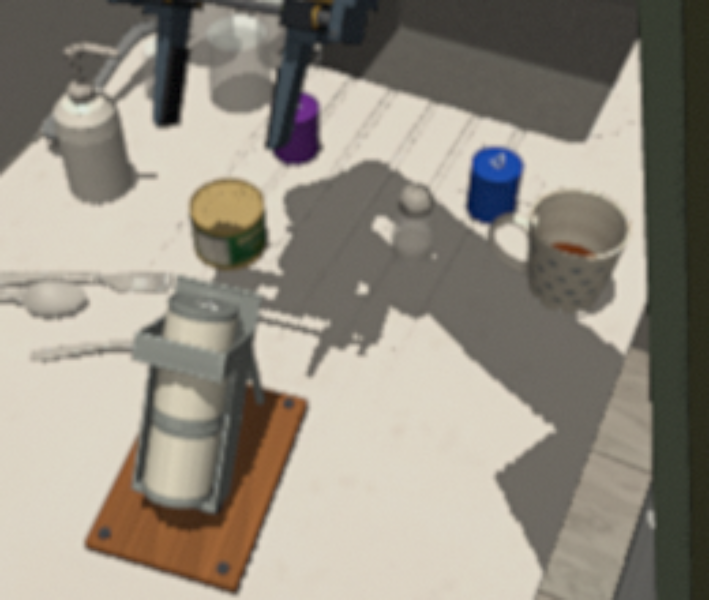

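Both cans lie straight in the channel: the short one at the foot (crop 180,465), the tall one resting on it (crop 200,350). The bystanders have not moved and the gripper is clear.

```bash
python3 -c "
from bench import job
print(job.hand_in())"
```

```text
the job is handed in; nothing more can be done
None
```

Both cans are loaded straight in the dispenser, the short can on the stop and the tall can resting on it, and the job was handed in at about 14 s with the pepper shaker, tin and mug standing where they were (the hand-in returned no verdict).

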